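Start the intercom's self-tapping screw

TASK

Take the cross-bladed driver from its wooden stand, set it in the cross recess of the screw standing in the intercom's foot and push it down firmly, but not so hard that the springy disc under the screw is dented; only then, still pushing, turn the screw clockwise by at least half a turn so that it cuts its first thread. Then put the driver back upright in its stand and let go. Keep the fingers off the screw, do not press the red call button and leave the other things on the worktop where they are.

Things in the scene. Friction and masses are not known exactly. Their poses are not given: they have to be found in the camera images.
- driver_grip (a point): Centre of the driver's square orange handle (28 x 28 x 60 mm), on its upright axis. Below: flange 44 mm across (underside 36 mm below this point), shaft 12 mm across, then a cross of two blades 22 mm long and 3 mm thick, tip 81 mm below this point. z is up the axis; x and y are square to the handle's flats, and the blades lie along x and y. 150 to 300 g.
- driver_tip (a point): Centre of the driver's blade tip, on its axis, 81 mm below the handle's centre.
- stand_hole0 (a point): Centre of the mouth of the round hole, 33 mm across, in the top of the driver's wooden stand (90 x 90 mm, 60 mm tall, fixed). The driver hangs in it by its flange, which rests on the top; the handle's centre is then 36 mm above this point.
- screw_axis (a point): Fixed point on the screw's upright axis, 42 mm above the worktop. The floor of the cross recess in the steel head (28 mm across, rim 4 mm above the floor) is up to 6 mm above or below it: find it by feel. At the start the grooves lie along x and y, 3.6 mm wide at the floor, walls sloping out at 45 degrees, so a driver pushed too little climbs out. z up.
- screw (a joint): Angle of the screw, rad; 0 at the start, growing as it is turned clockwise seen from above. Turning takes about 0.2 N m; under about 12 N of push the driver slips out of the cross. Push 15 to 22 N before turning and all through. The screw sinks 5 mm a turn and stays where it is left.
- disc (a joint): How far the springy brass disc, 48 mm across, that carries the screw has been pushed down, m; 0 at rest. It yields 0.07 mm for each newton of push (1.1 to 1.6 mm is a firm push) and is dented if pushed down more than 2 mm (28 N).
- boss: Round steel ring, 58 mm across and 5 mm tall, fixed on the intercom's foot around the disc and the screw. Origin on the screw's axis at the ring's underside, 16 mm above the worktop; z up.
- intercom: Grey intercom box bolted to the worktop, 140 mm (x) x 200 mm (y) x 70 mm tall, origin under its centre. Its metal foot, 76 mm wide and 16 mm tall, reaches out to 168 mm from the origin along its -x; the screw stands 122 mm from the origin along -x.
- call_button (a joint): Red push button, 36 mm across, on top of the intercom: travel in m, 0 at rest, 0.006 fully down. Leave it alone.
- mug: Green enamel tin mug, 80 mm across and 80 mm tall, origin under its centre, handle along +y. Leave it alone.
- stopwatch: Chrome stopwatch lying flat, 52 mm across and 14 mm thick, crown along +x, origin under its centre. Leave it alone.
- flashlight: Small black flashlight lying along x, 155 mm long and 32 mm across, origin under its middle. Leave it alone.
- dividers: Steel dividers lying flat along x, 178 mm long, legs 56 mm apart at the points, 9 mm tall, origin under the middle. Leave it alone.

How it is judged:
By the outcome, as a careful person would: the job done as asked, in the order asked, and still so for the second after the job is handed in, with the robot touching nothing.
It also fails if it takes over 61 s, if anything falls off the work surface, if the arm or the gripper's body presses on something with over 40 N, if the wrist force passes 120 N, or if a joint passes its speed limit or range.

ROBOT

A 7-joint arm with a two-finger parallel gripper is mounted at the origin on the work surface. World frame = base frame: x ahead of the robot, y to its left, z up, the work surface at z = 0. Lengths are in m, angles in rad, forces in N, time in s.
With the tool pointing down it reaches from about 0.425 to 0.95 m from the base axis. Payload 16.7 kg.
Tool frame: the origin (TCP) lies on the centre line of the jaws, within the pads' length; the fingertips stand 22 mm ahead of it and the grasp point (between the pads) lies 3 mm ahead of it; x points along the fingers, y is the direction in which the jaws open and shut, and the axes are right-handed (so a half turn about x gives the same grasp; the last joint's range is limited). The gripper opens to 94 mm and grips with 3 to 60 N. Pads are 16 mm wide; open, the fingers measure 119 mm over their backs; the gripper's body (75 mm by 177 mm) begins 78 mm behind the grasp point.
Start: joints at [1.107, 0.426, 0.074, 1.606, -0.034, 1.111, -0.067], TCP at [0.208, -0.642, 0.227] pointing down, gripper open.
Joint ranges: [-2.85, 2.85], [-0.5, 2.14], [-1.23, 1.37], [0.21, 2.46], [-1.02, 4.16], [0.16, 2.05], [-2.73, 2.73]. Speed limits (rad/s): [1.89, 1.89, 2.39, 2.39, 3.01, 3.01, 3.01].

INTERFACE

Orientations are given as a rotation vector (axis times angle).
In Python, from rig import robot gives the robot as it stands. Calls block until the motion is done:
- robot.move_ptp(position, orientation): joint-space move of the TCP to a pose.
- robot.move_straight(position, rotation=None, max_speed=0.15, threshold=None): straight line of the TCP; rotation=None keeps the orientation; max_speed is the mean speed in m/s. With threshold (N) it stops when the force on the tool has changed by that much, and returns True; else False.
- robot.set_joints(angles): joint-space move.
- robot.gripper_open() and robot.grasp(grip_force=None): open the fingers fully, or close them until they stop; grip_force is the grip in N (None keeps the last).
- robot.hold(seconds).
- robot.inverse_kinematics(position, orientation): joint angles nearest the present ones, or None.
- robot.read_camera(name): name is "scene" or "top"; returns a dict with "color" (384x512x3 uint8, red, green, blue), "fovy" (degrees; the focal length in pixels is half the picture's height over the tangent of half this angle, whatever the lens; pixels are square), "cx", "cy" (the principal point, pixels), "k1" (the pictures are not rectified: a ray, as slopes to the right and down, at radius r is drawn at 1 + k1 r^2 times it, then the intrinsics apply), "view" (4x4, takes a point from world to camera coordinates). Camera axes: x right, y up, looking along -z (the intrinsics and any distortion apply to the point x, -y, -z); pixel columns grow to the right and rows downward; lengths in m; the calibration is good to about 2 mm. A picture is of the moment at which its call begins. There is no depth.
A pose or a line that the arm cannot do raises robot.IKError and nothing moves.
- robot.hand_in(): hands the job in, once; it reports no verdict.
Readings, each from a call of its own:
- robot.read_time(): time.
- robot.read_q(): joint angles.
- robot.read_qvel(): joint speeds.
- robot.read_tau(): joint torques, N m.
- robot.read_eef_pos(): TCP position.
- robot.read_ee_rot(): TCP orientation.
- robot.read_ft_force(): force on the tool from outside, world axes, zero at the start.
- robot.read_moment(): the same for the moment, N m.
- robot.read_finger_gap(): opening from 0.0 (shut) to 1.0 (fully open).
Only numpy, scipy, OpenCV 4.12 (cv2) and the standard library are available. Lean on these libraries where they do the work, as an engineer would, in place of code of your own. Each camera call takes 0.05 s, during which the arm holds its last target.

## Working session

There is one attempt and no reset: what is moved stays moved. The work goes in short steps, each a Python script; the robot and the scene stay as the last script left them, time stands still between calls to the robot, and variables do not carry over. Pictures are saved under pics/ and viewed, and the job is handed in when it is done.

```bash
ls; mkdir -p pics
python3 - <<'E'
from rig import robot
import cv2,numpy as np
for n in("scene","top"):
    c=robot.read_camera(n); cv2.imwrite(f"pics/{n}0.png",c["color"][:,:,::-1])
    np.save(f"{n}0.npy",c,allow_pickle=True)
    print(n,c["fovy"],c["cx"],c["cy"],c["k1"],c["view"])
print(robot.read_time(),robot.read_eef_pos(),robot.read_ee_rot(),robot.read_ft_force(),robot.read_moment())
E
```

```text
pics
scene 43.91345311003648 253.08951499271282 190.24424801802675 -0.19022428000542707 [[-0.48909996  0.87216156  0.01074435  0.32597512]
 [-0.70195905 -0.40090393  0.58866759  0.34363817]
 [ 0.51772069  0.2803752   0.8083038  -1.67322537]
 [ 0.          0.          0.          1.        ]]
top 56.7009806565661 254.26379002511823 191.34992675040746 -0.024438119765942193 [[ 0.03416253 -0.99939267 -0.0068711  -0.03195976]
 [ 0.97476969  0.03180184  0.22093595 -0.59336626]
 [-0.22058326 -0.01424547  0.97526412 -0.80941323]
 [ 0.          0.          0.          1.        ]]
0.1 [ 0.20821573 -0.64167887  0.22684769] [ 2.05229845  0.32588928 -2.0528341 ] [ 0.40659888 -0.33767423 -0.75910463] [0.02469838 0.01593242 0.01804018]
```

View pics/scene0.png

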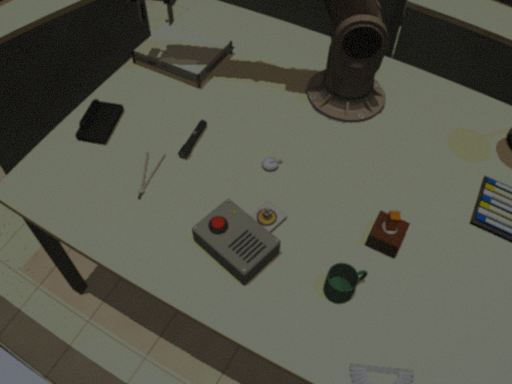

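View pics/top0.png

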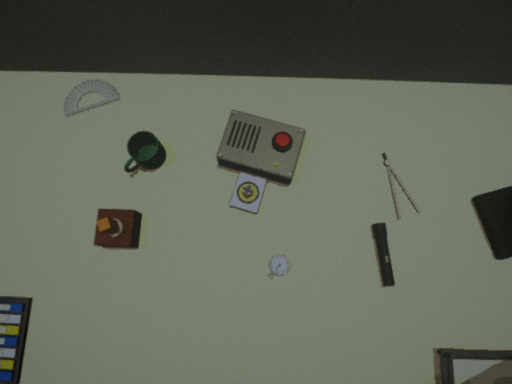

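```bash
cat > h.py <<'E'
import numpy as np,cv2
def load(n,k=0): return np.load(f"{n}{k}.npy",allow_pickle=True).item()
def cam(c):
    f=192/np.tan(np.radians(c["fovy"])/2); V=np.array(c["view"]); return f,V
def ray(c,u,v):
    f,V=cam(c); K=np.array([[f,0,c["cx"]],[0,f,c["cy"]],[0,0,1]])
    p=cv2.undistortPointsIter(np.array([[[u,v]]],float),K,np.array([c["k1"],0,0,0.]),None,None,(3,100,1e-12))[0,0]
    d=V[:3,:3].T@np.array([p[0],-p[1],-1]); o=-V[:3,:3].T@V[:3,3]; return o,d
def onz(c,u,v,z):
    o,d=ray(c,u,v); return o+d*(z-o[2])/d[2]
def proj(c,P):
    f,V=cam(c); q=V[:3,:3]@np.array(P)+V[:3,3]; x,y=q[0]/-q[2],-q[1]/-q[2]; s=1+c["k1"]*(x*x+y*y)
    return np.array([c["cx"]+f*x*s,c["cy"]+f*y*s])
def tri(c1,p1,c2,p2):
    A=np.zeros((3,3));b=np.zeros(3)
    for c,p in((c1,p1),(c2,p2)):
        o,d=ray(c,*p); d=d/np.linalg.norm(d); M=np.eye(3)-np.outer(d,d); A+=M;b+=M@o
    return np.linalg.solve(A,b)
def crop(c,u0,v0,w,h,s,name):
    im=c["color"][v0:v0+h,u0:u0+w,::-1]; im=np.clip(im.astype(float)*1.5,0,255).astype(np.uint8)
    cv2.imwrite(name,cv2.resize(im,None,fx=s,fy=s,interpolation=cv2.INTER_NEAREST))
E
python3 - <<'E'
from h import *
t,s=load("top"),load("scene")
a=lambda c,u,v,w,h:cv2.resize(np.clip(c["color"][v:v+h,u:u+w,::-1]*1.5,0,255).astype(np.uint8),(390,290),interpolation=cv2.INTER_NEAREST)
cv2.imwrite("pics/crops.png",np.vstack([np.hstack([a(t,85,190,78,58),a(t,210,160,78,58)]),np.hstack([a(s,355,200,78,58),a(s,230,190,78,58)])]))
E
```

```text
(no output)
```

View pics/crops.png

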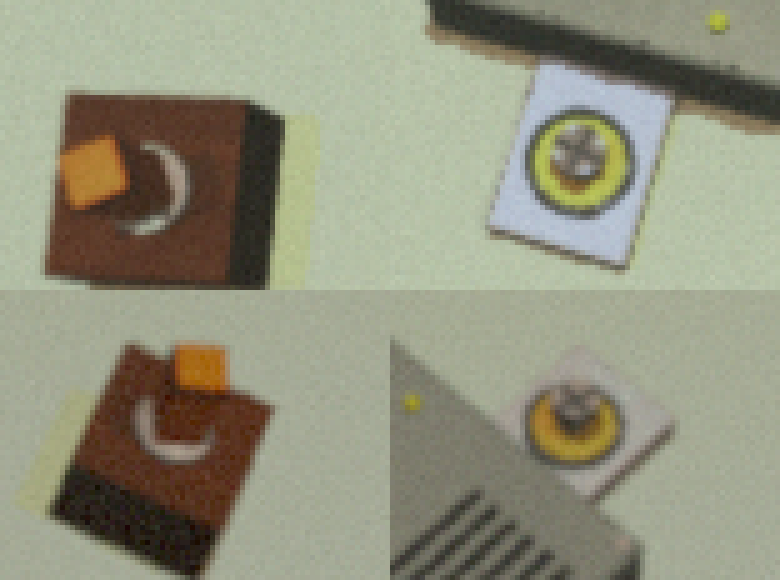

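```bash
cat > m.py <<'E'
from h import *
def cont(c,win,lo,hi,S=8,chan=None):
    u,v,w,h=win; im=cv2.GaussianBlur(c["color"],(0,0),0.6)[v:v+h,u:u+w]
    im=cv2.resize(im,None,fx=S,fy=S,interpolation=cv2.INTER_CUBIC)
    hsv=cv2.cvtColor(im,cv2.COLOR_RGB2HSV); m=cv2.inRange(hsv,lo,hi)
    cs,_=cv2.findContours(m,cv2.RETR_EXTERNAL,cv2.CHAIN_APPROX_NONE)
    k=max(cs,key=cv2.contourArea)[:,0].astype(float)
    return (k+.5)/S-.5+[u,v]
def plane(c,k,z): return np.array([onz(c,a,b,z)[:2] for a,b in k])
def rect(P):
    r=cv2.minAreaRect((P*1000).astype(np.float32)); return np.round(r[0],1),np.round(r[1],1),round(r[2],1)
E
python3 - <<'E'
from m import *
t,s=load("top"),load("scene")
hs=lambda c,u,v:cv2.cvtColor(c["color"],cv2.COLOR_RGB2HSV)[v,u]
print("orange",hs(t,104,225),hs(s,395,215),"stand",hs(t,120,214),hs(t,137,230),"foot",hs(t,240,185),hs(s,283,215),"tbl",hs(t,150,225),"yellow",hs(t,239,192),"box",hs(t,250,160),"ring",hs(t,122,229), "btn",hs(t,283,142))
P=plane(t,cont(t,(85,190,70,60),(8,170,100),(22,255,255)),.126);print("top orange",rect(P))
P=plane(s,cont(s,(355,200,78,58),(8,170,90),(22,255,255)),.126);print("sc orange",rect(P))
E
```

```text
orange [ 18 175 118] [ 17 218 110] stand [ 10 139  57] [24 41 31] foot [39 28 63] [ 23  18 112] tbl [ 41  33 125] yellow [ 34 130 126] box [ 30  28 100] ring [18 52 64] btn [  4 176 119]
top orange (array([494.2, 325.9]), array([25.2, 25.2]), 23.9)
sc orange (array([500.5, 328.5]), array([24.5, 24.8]), 24.6)
```

```bash
cat >> m.py <<'E'
def contg(c,win,fun,thr,S=8,blur=.6):
    u,v,w,h=win; im=cv2.GaussianBlur(c["color"].astype(np.float32),(0,0),blur)[v:v+h,u:u+w]
    g=cv2.resize(fun(im),None,fx=S,fy=S,interpolation=cv2.INTER_LINEAR)
    cs,_=cv2.findContours((g>thr).astype(np.uint8),cv2.RETR_EXTERNAL,cv2.CHAIN_APPROX_NONE)
    k=max(cs,key=cv2.contourArea)[:,0].astype(float)
    return (k+.5)/S-.5+[u,v]
def edges(P):
    """fit lines on 4 sides of a quad (metric): returns angles mod 90, corners"""
    Q=(P*1000).astype(np.float32); r=cv2.minAreaRect(Q); ctr=np.array(r[0]);out=[]
    th=np.radians(r[2]);R=np.array([[np.cos(th),np.sin(th)],[-np.sin(th),np.cos(th)]])
    L=(Q-ctr)@R.T; w,h=np.array(r[1])/2; 
    for ax,sg,hh,oo in((0,1,w,h),(0,-1,w,h),(1,1,h,w),(1,-1,h,w)):
        k=(L[:,ax]*sg>hh*.6)&(abs(L[:,1-ax])<oo*.7)
        l=cv2.fitLine(Q[k],cv2.DIST_HUBER,0,.01,.01).ravel(); out.append((round(float(np.degrees(np.arctan2(l[1],l[0])))%90,1),np.round(l[2:],1).tolist()))
    return np.round(ctr,1),np.round(r[1],1),round(r[2],1),out
E
python3 - <<'E'
from m import *
t,s=load("top"),load("scene")
rb=lambda i:i[...,0]-i[...,2]
for n,c,w in(("top",t,(85,190,70,60)),("sc",s,(355,200,78,58))):
    for th in (48,55,65): print(n,th,edges(plane(c,contg(c,w,rb,th),.126)))
# stand top
    for th in (18,24): print(n,"stand",edges(plane(c,contg(c,w,rb,th),.060)))
E
```

```text
top 48 (array([494.4, 326.2]), array([29.3, 29.1]), 24.9, [(24.2, [508.0, 330.70001220703125]), (25.2, [481.29998779296875, 320.20001220703125]), (18.9, [489.0, 338.8999938964844]), (25.2, [500.5, 313.29998779296875])])
top 55 (array([494.3, 326. ]), array([27.8, 27.7]), 24.1, [(24.4, [506.70001220703125, 331.3999938964844]), (24.8, [480.3999938964844, 323.6000061035156]), (20.0, [488.5, 338.1000061035156]), (25.0, [500.8999938964844, 314.1000061035156])])
top 65 (array([494.2, 325.9]), array([25.7, 25.9]), 24.9, [(24.4, [505.70001220703125, 330.8999938964844]), (24.9, [482.70001220703125, 320.70001220703125]), (21.6, [489.1000061035156, 337.20001220703125]), (25.3, [499.5, 314.3999938964844])])
top stand (array([491.7, 322.5]), array([101.3, 104.6]), 1.6, [(0.2, [540.5999755859375, 325.0]), (87.7, [442.70001220703125, 317.6000061035156]), (0.1, [486.3999938964844, 373.5]), (0.0, [492.6000061035156, 282.8999938964844])])
top stand (array([495.3, 328.9]), array([88.5, 91.1]), 0.3, [(89.8, [538.5999755859375, 333.70001220703125]), (89.6, [451.79998779296875, 328.6000061035156]), (0.4, 
[... 811 characters left out ...]
.1000061035156])])
sc stand (array([505.5, 323. ]), array([108.1, 155.2]), 89.7, [(0.3, [500.5, 375.29998779296875]), (78.7, [504.0, 277.79998779296875]), (17.3, [446.79998779296875, 312.3999938964844]), (2.2, [563.0999755859375, 286.8999938964844])])Traceback (most recent call last):
  File "<stdin>", line 7, in <module>
  File "m.py", line 25, in edges
    l=cv2.fitLine(Q[k],cv2.DIST_HUBER,0,.01,.01).ravel(); out.append((round(float(np.degrees(np.arctan2(l[1],l[0])))%90,1),np.round(l[2:],1).tolist()))
      ~~~~~~~~~~~^^^^^^^^^^^^^^^^^^^^^^^^^^^^^^^
cv2.error: OpenCV(4.12.0) /io/opencv/modules/imgproc/src/linefit.cpp:50: error: (-215:Assertion failed) count > 0 in function 'fitLine2D_wods'
```

Run:
```python
from m import *
t,s=load("top"),load("scene")
rb=lambda i:i[...,0]-i[...,2]
def cen(c,w,f,th):
    k=contg(c,w,f,th); m=cv2.moments(k.astype(np.float32)); return np.array([m["m10"]/m["m00"],m["m01"]/m["m00"]])
for th in(48,60):
    a=cen(t,(85,190,70,60),rb,th);b=cen(s,(355,200,78,58),rb,th)
    P=tri(t,a,s,b);print("orange",a,b,P,proj(t,P)-a,proj(s,P)-b)
# yellow disc : hue
yl=lambda i:np.minimum(i[...,0],i[...,1])-i[...,2]
for th in(35,45):
  for n,c,w in(("top",t,(225,172,45,42)),("sc",s,(245,200,45,35))):
    k=contg(c,w,yl,th); print(n,len(k),rect(plane(c,k,.0195)))
# boss ring outer: dark ring -> table of foot bright: inside foot
gr=lambda i:-i.mean(-1)
for n,c,w in(("top",t,(234,178,30,28)),("sc",s,(252,204,32,26))):
    for z in(0.016,.021): 
        k=contg(c,w,gr,-100); e=cv2.fitEllipse((plane(c,k,z)*1000).astype(np.float32));print(n,z,len(k),e)
rd=lambda i:i[...,0]-i[...,1]
for n,c,w in(("top",t,(265,125,40,35)),("sc",s,(200,210,40,30))):
    k=contg(c,w,rd,40); print(n,"btn",rect(plane(c,k,.08)))
```

```text
orange [103.08590159 223.87445489] [394.71856054 215.388537  ] [0.49504264 0.32911548 0.11846572] [ 0.00625489 -0.00213688] [ 0.00529939 -0.00074449]
orange [103.12166574 223.91839146] [394.70289009 215.32919178] [0.49493459 0.32900594 0.11852177] [ 0.00153238 -0.00052357] [ 0.00129817 -0.00018234]
top 625 (array([601.6,   5.8]), array([45.2, 47.6]), 10.8)
sc 390 (array([610.3,  10.9]), array([36.6, 46.1]), 25.6)
top 576 (array([601.1,   5.5]), array([41.7, 45.8]), 13.9)
sc 353 (array([611.2,  11.8]), array([31.3, 42.3]), 28.3)
top 0.016 511 ((603.0857543945312, 6.053275108337402), (58.7568473815918, 59.75371170043945), 91.34647369384766)
top 0.021 511 ((601.968017578125, 5.883780479431152), (58.43196105957031, 59.423309326171875), 91.34640502929688)
sc 0.016 668 ((612.4467163085938, 5.530612945556641), (63.47649383544922, 88.37073516845703), 77.961669921875)
sc 0.021 668 ((615.3408203125, 6.932700157165527), (63.1957893371582, 87.97994995117188), 77.961669921875)
top btn (array([726.7, -77.3]), array([35.1, 34.4]), 77.7)
sc btn (array([720.8, -78.2]), array([35.6, 36.2]), 29.8)
```

Run:
```python
from m import *
t,s=load("top"),load("scene")
a=lambda c,u,v,w,h:cv2.resize(np.clip(c["color"][v:v+h,u:u+w,::-1]*1.9,0,255).astype(np.uint8),(w*16,h*16),interpolation=cv2.INTER_CUBIC)
cv2.imwrite("pics/sc_boss.png",np.vstack([a(s,250,198,40,36)]))
for n,c,z in(("top",t,.021),("sc",s,.021)):
    print(n,proj(c,[.602,.006,.021]),proj(c,[.606,.007,.021]))
    o,d=ray(c,256,192);print(o)
```

```text
top [247.49526481 192.0155783 ] [247.16914425 190.49904589]
[ 0.40094426 -0.02460068  0.92026802]
sc [266.2012891  214.69341598] [265.83880829 215.87444527]
[1.26691774 0.32259382 1.14668338]
```

View pics/sc_boss.png

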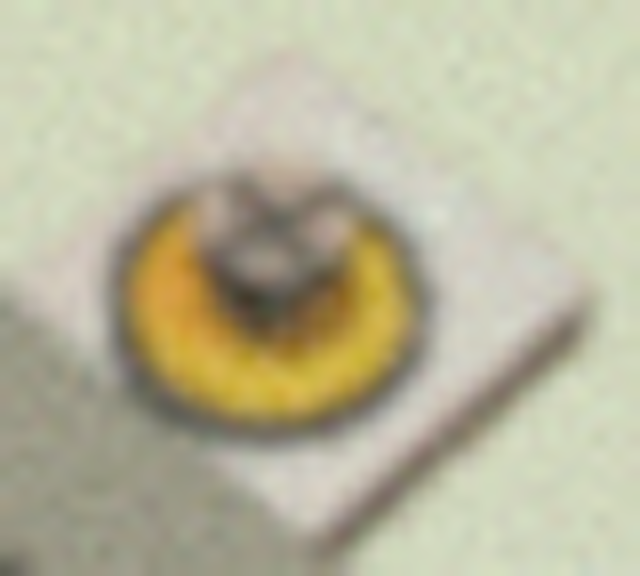

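Run:
```python
from m import *
t,s=load("top"),load("scene")
print(onz(s,266.3,216.3,.021),onz(t,247.5,192.,.021))
bg=lambda i:(i[...,2]-i[...,1])
for (u,v) in((240,185),(236,205),(225,190)): print(t["color"][v-1:v+2,u-1:u+2].mean((0,1)))
for (u,v) in((280,212),(270,203),(240,205)): print(s["color"][v-1:v+2,u-1:u+2].mean((0,1)))
# box edges: dark front side boundary in top at z .07 ; use LSD
for n,c,w in(("top",t,(205,100,110,120)),("sc",s,(185,190,110,95))):
    u,v,W,H=w; g=cv2.cvtColor(c["color"],cv2.COLOR_RGB2GRAY)[v:v+H,u:u+W]; g=cv2.resize(g,None,fx=4,fy=4,interpolation=cv2.INTER_CUBIC)
    L=cv2.createLineSegmentDetector().detect(cv2.GaussianBlur(g,(0,0),3))[0][:,0]
    for l in L:
        p=l/4-.375+[u,v,u,v]
        if np.hypot(p[2]-p[0],p[3]-p[1])>14:
            r=[]
            for z in(0,.016,.07):
                a,b=onz(c,p[0],p[1],z),onz(c,p[2],p[3],z); r.append(np.round([*a[:2]*1000,*b[:2]*1000],0)); ang=np.degrees(np.arctan2(b[1]-a[1],b[0]-a[0]))%90
            print(n,np.round(p),round(ang,1),r[1],r[2])
```

```text
[0.60661344 0.00880845 0.021     ] [0.60204173 0.00598932 0.021     ]
[78.77777778 83.         73.88888889]
[119.88888889 126.11111111 133.22222222]
[121.77777778 129.         111.88888889]
[109.66666667 108.11111111 101.55555556]
[108.22222222 107.11111111  99.22222222]
[109.22222222 112.22222222  97.55555556]
top [265. 178. 240. 171.] 75.3 [641. -39. 659.  27.] [627. -38. 643.  24.]
top [230. 205. 255. 212.] 75.3 [568.  50. 551. -16.] [558.  45. 542. -17.]
top [261. 128. 253. 152.] 75.6 [784. -23. 714.  -5.] [761. -23. 696.  -6.]
top [251. 151. 258. 127.] 75.2 [717.   2. 785. -16.] [698.   0. 762. -17.]
top [242. 164. 259. 169.] 75.1 [679.  25. 666. -22.] [662.  22. 651. -22.]
top [255. 214. 230. 207.] 75.4 [545. -16. 562.  50.] [536. -17. 553.  46.]
top [241. 124. 234. 146.] 75.5 [794.  32. 729.  48.] [770.  28. 710.  44.]
top [249. 132. 243. 148.] 75.2 [770.   9. 723.  22.] [748.   7. 704.  19.]
top [246. 124. 238. 147.] 74.9 [794.  17. 726.  36.] [770.  15. 707.  32.]
top [256. 127. 248. 150.] 75.0 [785.  -9. 720.   8.] [762. -10. 701.   6.]
top [236. 146. 244. 123.] 75.5 [729.  41. 796.  24.] [709.  37. 772.  21.]
top [241. 147. 246. 133.] 75.4 [727.  28. 766.  17.] [708.  24. 744.  15.]
top [231. 145. 239. 122.] 75.1 [731.  55. 797.  38.] [711.  50. 774.  34.]
top [226. 143. 234. 120.] 75.2 [736.  68. 803.  51.] [716.  63. 779.  46.]
top [236. 121. 229. 144.] 75.2 [801.  44. 734.  62.] [777.  40. 714.  56.]
top [300. 151. 293. 175.] 75.3 [ 719. -130.  653. -112.] [ 700. -124.  638. -107.]
top [225. 128. 231. 110.] 75.0 [780.  74. 833.  60.] [757.  68. 807.  55.]
sc [242. 284. 193. 240.] 75.4 [ 818.   52.  771. -129.] [ 840.   65.  795. -108.]
sc [280. 253. 247. 284.] 75.1 [690.  95. 812.  62.] [718. 106. 833.  75.]
```

```bash
cat > r.py <<'E'
from m import *
from rig import robot
from scipy.spatial.transform import Rotation as R
def rv(deg):
    a=np.radians(deg);c,s=np.cos(a),np.sin(a)
    return R.from_matrix(np.array([[0,c,s],[0,s,-c],[-1,0,0]])).as_rotvec()
def yaw():
    M=R.from_rotvec(robot.read_ee_rot()).as_matrix(); return np.degrees(np.arctan2(M[1,1],M[0,1])), M[:,0]
def snap(k):
    for n in("scene","top"):
        c=robot.read_camera(n); np.save(f"{n}{k}.npy",c,allow_pickle=True)
    return load("top",k),load("scene",k)
def zoom(c,u,v,w,h,S,g=1.6): return cv2.resize(np.clip(c["color"][v:v+h,u:u+w,::-1]*g,0,255).astype(np.uint8),(w*S,h*S),interpolation=cv2.INTER_CUBIC)
E
python3 - <<'E'
from r import *
print(yaw())
for p,b in(((.4975,.3275,.2),23),((.604,.007,.2),-14.7),((.604,.007,.126),-14.7-205)):
  for k in range(-2,3):
    q=robot.inverse_kinematics(np.array(p),rv(b+90*k)); print(b+90*k,None if q is None else np.round(q,2))
E
```

```text
(np.float64(-72.02222404596081), array([-4.35450749e-04,  1.10303931e-03, -9.99999297e-01]))
-157 [ 0.08  0.51 -1.02  1.77  0.48  1.13  2.44]
-67 [ 0.11  0.54 -1.08  1.77  0.51  1.15 -2.3 ]
23 [ 0.01  0.47 -0.92  1.77  0.41  1.1  -0.64]
113 [ 0.08  0.51 -1.02  1.77  0.48  1.13  0.87]
203 [ 0.08  0.51 -1.02  1.77  0.48  1.13  2.44]
-194.7 [ 0.64  0.53 -1.03  1.75  0.49  1.14  2.35]
-104.7 [ 0.18  0.36 -0.37  1.78  0.15  1.03 -2.08]
-14.7 [ 0.33  0.39 -0.57  1.77  0.24  1.05 -0.58]
75.3 [ 0.42  0.42 -0.69  1.76  0.3   1.07  0.94]
165.3 [ 0.64  0.53 -1.03  1.75  0.49  1.14  2.35]
-399.7 [ 0.25  0.46 -0.48  1.84  0.26  0.91 -1.04]
-309.7 [ 0.4   0.5  -0.67  1.83  0.38  0.94  0.44]
-219.7 [ 0.63  0.64 -1.03  1.81  0.62  1.06  1.82]
-129.7 [ 0.06  0.43 -0.22  1.85  0.12  0.88 -2.49]
-39.69999999999999 [ 0.25  0.46 -0.48  1.84  0.26  0.91 -1.04]
```

Run:
```python
from r import *
robot.move_ptp(np.array([.4975,.3275,.185]),rv(113))
print(robot.read_time(),robot.read_eef_pos(),yaw())
t,s=snap(1)
im=np.hstack([zoom(t,60,170,100,100,4),zoom(s,350,150,100,100,4)]);cv2.imwrite("pics/hov1.png",im)
```

```text
3.625 [0.49792467 0.32692949 0.18490325] (np.float64(112.92595901179976), array([-2.75332911e-05, -2.24891430e-04, -9.99999974e-01]))
```

View pics/hov1.png

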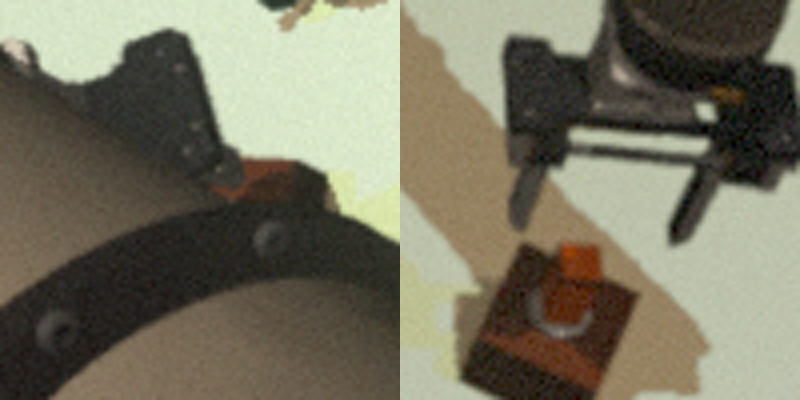

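Run:
```python
from r import *
s=load("scene",1)
P=np.array([.49792,.32693,.163]);a=np.radians(112.9);y=np.array([np.cos(a),np.sin(a),0])
for k in(-.0595,-.047,0,.047,.0595): print(k,proj(s,P+k*y))
cv2.imwrite("pics/tips.png",zoom(s,365,180,70,50,11,2))
```

```text
-0.0595 [375.07100283 204.11537145]
-0.047 [379.89287454 204.58092803]
0 [397.92064604 206.32066286]
0.047 [415.75815335 208.0406354 ]
0.0595 [420.46528385 208.49427461]
```

View pics/tips.png

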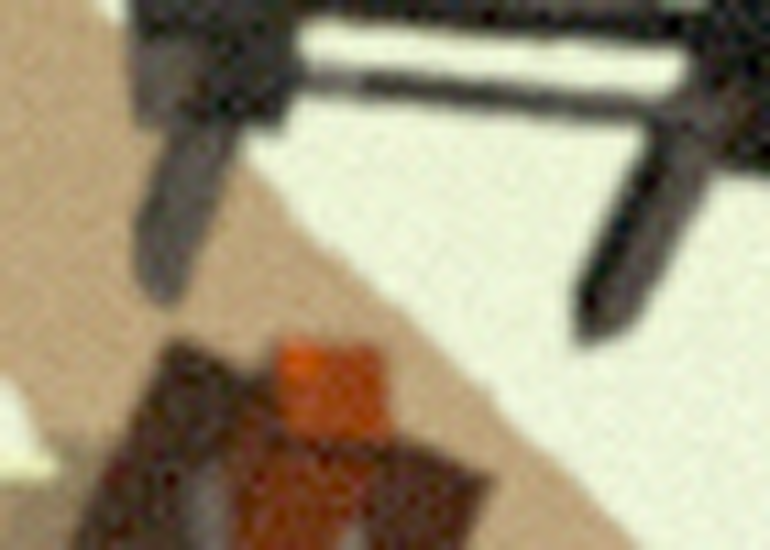

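Run:
```python
from r import *
print(robot.move_straight(np.array([.4975,.3275,.099]),rv(113),max_speed=.08,threshold=8))
print(robot.read_time(),robot.read_eef_pos(),yaw()[0],robot.read_ft_force())
robot.grasp(grip_force=45)
print(robot.read_time(),robot.read_finger_gap(),robot.read_eef_pos(),robot.read_ft_force(),robot.read_moment())
t,s=snap(2)
im=np.hstack([zoom(t,60,170,100,100,4),zoom(s,350,150,100,100,4)]);cv2.imwrite("pics/gr2.png",im)
```

```text
False
4.95 [0.49772506 0.3277234  0.09950225] 112.99754578637265 [ 0.18646409  0.61829964 -0.25040299]
5.975 0.2957753054834638 [0.49747533 0.32752766 0.09900236] [ 0.91255074  0.602618   -0.2778058 ] [ 0.21944864 -0.11750853 -0.01949901]
```

View pics/gr2.png

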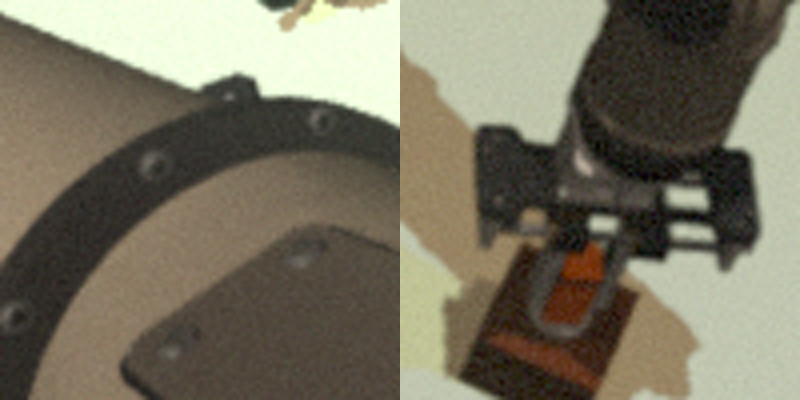

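Run:
```python
from r import *
robot.move_straight(np.array([.4975,.3275,.185]),max_speed=.12)
print(robot.read_time(),robot.read_eef_pos(),robot.read_ft_force(),robot.read_moment())
robot.move_ptp(np.array([.6045,.007,.185]),rv(165.3))
robot.move_straight(np.array([.6045,.007,.150]),max_speed=.08)
print(robot.read_time(),robot.read_eef_pos(),yaw(),np.round(robot.read_q(),2),robot.read_ft_force(),robot.read_moment())
t,s=snap(3)
im=np.hstack([zoom(t,215,150,70,70,5),zoom(s,235,165,70,70,5)]);cv2.imwrite("pics/hov3.png",im)
```

```text
6.9417 [0.49730993 0.32710428 0.18434247] [ 0.37629109  0.05436021 -1.80737503] [ 0.10204346 -0.1254214   0.02615966]
8.8333 [0.60444374 0.00726865 0.1498101 ] (np.float64(165.31547989403114), array([-4.34649123e-04,  3.17319260e-04, -9.99999855e-01])) [ 0.7   0.66 -1.14  1.79  0.66  1.13  2.22] [ 0.398696   -0.85935732 -0.85678756] [ 0.13987265 -0.08646706  0.03176306]
```

View pics/hov3.png

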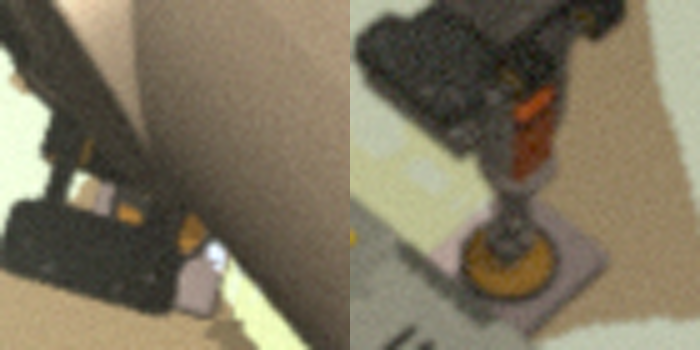

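Run:
```python
from r import *
s=load("scene",3);s0=load("scene",0)
im=np.hstack([zoom(s,247,190,36,44,11,2.2),zoom(s0,247,190,36,44,11,1.6)]);cv2.imwrite("pics/hov3b.png",im)
for z in(.066,.05,.046): print(z,proj(s,[.6044,.0073,z]))
for z in(.046,.021): print(z,proj(s,[.602,.006,z]),proj(s,[.6066,.0088,z]))
```

```text
0.066 [266.74830488 206.55220147]
0.05 [266.55090715 209.79281563]
0.046 [266.50213063 210.59290683]
0.046 [266.5006092  209.77486337] [266.6013501  211.39036222]
0.021 [266.2012891  214.69341598] [266.29962861 216.29527022]
```

View pics/hov3b.png

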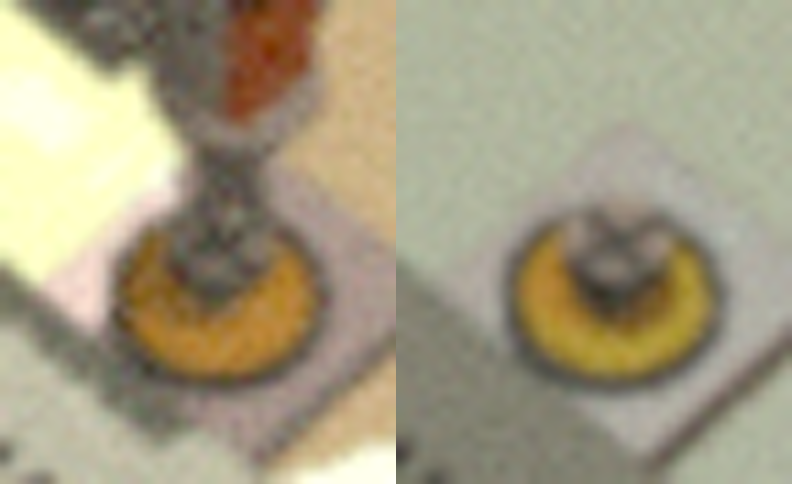

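Run:
```python
from r import *
s=load("scene",3);C=np.array([.6044,.0073]);T=.1498
th=np.linspace(0,2*np.pi,200)
for z,r in((T-.039,.022),(T-.033,.022)):
    q=np.array([proj(s,[C[0]+r*np.cos(a),C[1]+r*np.sin(a),z]) for a in th]); print(z,"flange rows",q[:,1].min(),q[:,1].max(),"cols",q[:,0].min(),q[:,0].max())
a0=np.radians(165.3);e=lambda a:np.array([np.cos(a),np.sin(a)])
for dz in(.027,-.033):
  for i in(-1,1):
    for j in(-1,1): 
        xy=C+.014*(i*e(a0)+j*e(a0+np.pi/2)); print(dz,i,j,proj(s,[*xy,T+dz]))
cv2.imwrite("pics/hov3c.png",zoom(s,255,176,32,34,17,2.4))
```

```text
0.11079999999999998 flange rows 190.44632134006534 203.93490233584063 cols 259.06666756373875 275.57143462319215
0.11679999999999999 flange rows 189.1298630193597 202.64402658231393 cols 259.11397233032767 275.6822283715853
0.027 -1 -1 [268.50928274 188.45636473]
0.027 -1 1 [260.47168563 182.2622371 ]
0.027 1 -1 [275.96522668 182.14603274]
0.027 1 1 [267.94155639 176.07121976]
-0.033 -1 -1 [267.66560813 201.95509841]
-0.033 -1 1 [259.94557791 195.88091886]
-0.033 1 -1 [274.84650255 195.75596199]
-0.033 1 1 [267.13886386 189.79323352]
```

View pics/hov3c.png

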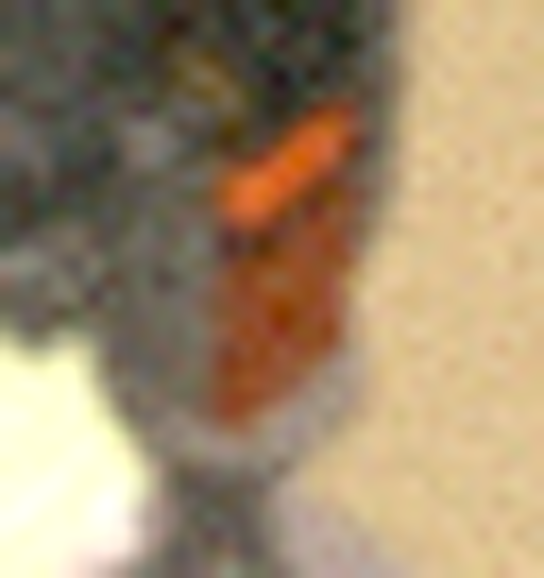

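Run:
```python
from r import *
p=np.array([.605,.0077,.142])
robot.move_straight(p,rv(165.3),max_speed=.05); robot.hold(.2)
f0=np.mean([robot.read_ft_force() for _ in range(5)],0);m0=robot.read_moment();print(f0,m0,robot.read_time())
p[2]=.112
print(robot.move_straight(p,max_speed=.02,threshold=3)); 
print(robot.read_time(),robot.read_eef_pos(),robot.read_ft_force()-f0,robot.read_moment()-m0)
robot.hold(.2);print(robot.read_eef_pos(),robot.read_ft_force()-f0,robot.read_moment()-m0)
np.save("f0.npy",[f0,m0])
t,s=snap(4)
im=np.hstack([zoom(s,247,190,36,44,11,2.2)]);cv2.imwrite("pics/c4.png",im)
```

```text
[-0.18899371  0.28458574 -1.80650175] [ 0.05136546 -0.06470662 -0.06811161] 9.4417
True
10.2167 [0.60528155 0.00750963 0.12928377] [ 1.99232396 -0.4490873   4.22668616] [-0.17265167 -0.70372715  0.04496154]
[0.60513406 0.00747683 0.12940882] [ 4.00002355 -0.85811426  4.18389605] [-0.03015136 -0.93023434  0.03745723]
```

View pics/c4.png

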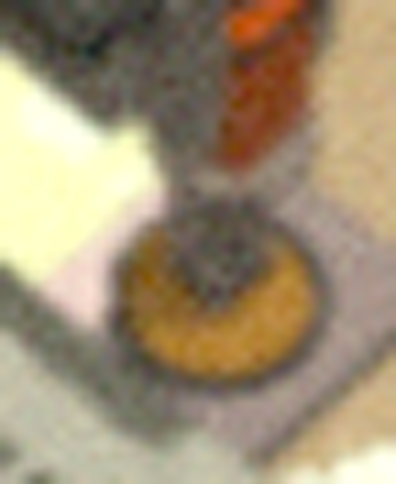

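Run:
```python
from r import *
f0,m0=np.load("f0.npy")
p=np.array([.605,.0077,robot.read_eef_pos()[2]]);
for i in range(14):
    f=np.mean([robot.read_ft_force() for _ in range(3)],0)-f0
    d=np.append(np.clip(f[:2]*.15e-3,-.6e-3,.6e-3), np.clip((f[2]-5)*.08e-3,-.5e-3,.3e-3))
    p=p+d
    robot.move_straight(p,rv(165.3),max_speed=.02)
    robot.hold(.05)
    print(round(robot.read_time(),2),np.round(f,1),np.round(p*1000,2),np.round(robot.read_eef_pos()*1000,2),np.round(robot.read_moment()-m0,2))
```

```text
10.82 [ 3.5 -1.3  4.7] [605.52   7.5  129.38] [605.47   7.41 129.34] [-0.14 -0.64  0.06]
11.12 [ 1.4 -0.6  3.7] [605.73   7.41 129.27] [605.63   7.43 129.23] [-0.06 -0.35  0.06]
11.42 [ 1.  -0.6  5.1] [605.89   7.32 129.29] [605.78   7.34 129.24] [ 0.02 -0.17  0.09]
11.72 [ 0.3 -0.5  4.8] [605.93   7.24 129.27] [605.87   7.26 129.22] [ 0.1  -0.11  0.01]
12.02 [0.6 0.7 3.5] [606.02   7.34 129.15] [605.99   7.33 129.13] [-0.03  0.01  0.06]
12.32 [ 0.5 -0.7  3.8] [606.1    7.24 129.05] [606.07   7.25 129.04] [-0.02  0.09  0.06]
12.62 [ 1.4 -0.4  3.7] [606.31   7.18 128.95] [606.26   7.19 128.95] [0.07 0.24 0.03]
12.92 [-0.7 -0.2  5.2] [606.2    7.14 128.96] [606.24   7.17 128.99] [0.11 0.17 0.08]
13.22 [-0.2 -0.9  4.9] [606.16   7.01 128.96] [606.16   7.08 128.95] [0.19 0.08 0.09]
13.52 [0.  0.8 4.9] [606.17   7.13 128.95] [606.18   7.14 128.92] [0.15 0.16 0.03]
13.82 [-0.8  0.3  4.9] [606.05   7.18 128.94] [606.09   7.12 128.95] [ 0.12 -0.1   0.04]
14.12 [0.4 0.1 5. ] [606.11   7.19 128.94] [606.11   7.16 128.93] [0.06 0.01 0.  ]
14.42 [ 0.  -0.5  4.7] [606.11   7.12 128.92] [606.14   7.13 128.95] [0.11 0.06 0.03]
14.72 [-0.4 -1.   4.7] [606.05   6.96 128.89] [606.08   7.06 128.92] [ 0.29 -0.07  0.02]
```

Run:
```python
from r import *
f0,m0=np.load("f0.npy")
p=np.array([.60607,.0071,.12892])
def st(n=3): return np.mean([robot.read_ft_force() for _ in range(n)],0)-f0
for i in range(9):
    f=st()
    if f[2]>17.3: break
    d=np.append(np.clip(f[:2]*.08e-3,-.3e-3,.3e-3), -np.clip((18.5-f[2])*.045e-3,0,.35e-3))
    p=p+d
    robot.move_straight(p,rv(165.3),max_speed=.02); robot.hold(.05)
    print(round(robot.read_time(),2),np.round(f,1),np.round(p*1000,2),np.round(robot.read_eef_pos()*1000,2),np.round(robot.read_moment()-m0,2))
robot.hold(.2)
print(st(),p,robot.read_eef_pos(),robot.read_moment()-m0,yaw()[0]); np.save("p.npy",p)
```

```text
15.02 [ 0.5 -0.3  4.6] [606.11   7.08 128.57] [606.14   7.13 128.66] [0.2  0.07 0.03]
15.32 [0.7 0.1 6.1] [606.16   7.09 128.22] [606.22   7.11 128.37] [0.14 0.2  0.03]
15.62 [-1.2 -0.4  8.8] [606.07   7.05 127.87] [606.24   7.13 128.17] [ 0.17  0.23 -0.02]
15.92 [ 0.2  0.2 10.7] [606.08   7.07 127.52] [606.31   7.13 127.94] [0.09 0.34 0.04]
16.22 [-1. -0. 11.] [606.     7.07 127.19] [606.31   7.15 127.72] [0.06 0.33 0.01]
16.52 [-0.8 -0.5 12.5] [605.94   7.03 126.91] [606.34   7.15 127.59] [0.   0.41 0.02]
16.82 [-2.   0.  14.6] [605.78   7.03 126.74] [606.3    7.14 127.5 ] [-0.   0.4  0. ]
17.12 [-1.  -0.6 15.4] [605.7    6.98 126.6 ] [606.28   7.14 127.42] [-0.03  0.29  0.  ]
17.42 [-1.  -1.  15.8] [605.62   6.9  126.48] [606.26   7.13 127.38] [0.05 0.24 0.04]
[-1.00800349 -0.3743191  16.47190603] [0.60561886 0.00689894 0.12647544] [0.60622869 0.00711329 0.12734502] [0.05617535 0.25810504 0.00064021] 165.2947444648325
```

```bash
cat > turn.py <<'E'
from r import *
import sys,json
def run(y0,y1,step,pitch=True,tz=18.3):
    f0,m0=np.load("f0.npy"); p=np.load("p.npy"); y=y0
    n=int(round((y0-y1)/step))
    for i in range(n):
        f=np.mean([robot.read_ft_force() for _ in range(3)],0)-f0
        if f[2]<10 or f[2]>25: print("ABORT",f); break
        y-=step
        dz=-.005*step/360*pitch - np.clip((tz-f[2])*.04e-3,-.25e-3,.15e-3)
        p=p+np.append(np.clip(f[:2]*.06e-3,-.25e-3,.25e-3),dz)
        robot.move_straight(p,rv(y),max_speed=.02)
        e=robot.read_eef_pos()
        print(round(robot.read_time(),2),round(y,1),round(yaw()[0],1),np.round(f,1),np.round(p*1000,2),np.round(e*1000,2),np.round((robot.read_moment()-m0)[2],2))
    np.save("p.npy",p); np.save("y.npy",y)
E
python3 - <<'E'
from turn import *
robot.grasp(grip_force=60)
f0,m0=np.load("f0.npy");print(robot.read_time(),robot.read_ft_force()-f0,robot.read_eef_pos(),robot.read_finger_gap())
run(165.3,165.3-20,5)
E
```

```text
17.8333 [-1.18787677 -0.38997781 15.4042928 ] [0.60628375 0.00704555 0.1273052 ] 0.2944006656951135
18.08 160.3 160.3 [-1.2 -0.4 15.4] [605.55   6.88 126.29] [606.22   6.97 127.09] -0.08
18.33 155.3 155.3 [-0.3 -0.6 13.2] [605.53   6.84 126.07] [606.22   6.97 126.94] 0.11
18.58 150.3 150.3 [-0.4 -0.3 13.4] [605.51   6.82 125.85] [606.24   7.01 126.81] 0.08
18.83 145.3 145.3 [-0.2 -1.2 15.4] [605.5    6.75 125.67] [606.28   6.97 126.72] 0.19
```

Run:
```python
from turn import *
p=np.load("p.npy");f0,m0=np.load("f0.npy")
for i in range(6):
    f=np.mean([robot.read_ft_force() for _ in range(3)],0)-f0
    print(np.round(f,1),robot.read_eef_pos()[2],(robot.read_moment()-m0)[2])
    if f[2]>18.3: break
    p[2]-=np.clip((19.5-f[2])*.06e-3,0,.25e-3); robot.move_straight(p,rv(145.3),max_speed=.02)
np.save("p.npy",p)
print(robot.read_time())
run(145.3,145.3-15,5,tz=19)
```

```text
[-0.3 -0.  16.7] 0.12671882658049818 0.1916974792836148
[-0.7 -0.7 17.8] 0.1265654600076464 0.11971688875327574
[ 0.1 -0.2 19.1] 0.12651621431602347 0.14912703928196885
19.3333
19.58 140.3 140.3 [ 0.1 -0.2 19.1] [605.5    6.74 125.33] [606.37   7.   126.54] 0.11
19.83 135.3 135.3 [-1.3 -0.6 17.6] [605.42   6.71 125.21] [606.36   6.94 126.43] 0.21
20.08 130.3 130.3 [-0.6 -0.8 19.1] [605.38   6.66 125.14] [606.33   6.91 126.37] 0.19
```

Run:
```python
from turn import *
run(130.3,130.3-90,6,tz=19)
```

```text
20.34 124.3 124.3 [ 0.1 -1.4 18.6] [605.39   6.58 125.04] [606.34   6.9  126.28] 0.14
20.6 118.3 118.3 [-0.8 -0.1 18.6] [605.34   6.57 124.94] [606.34   6.86 126.19] 0.19
20.86 112.3 112.3 [-0.7 -0.9 17. ] [605.3    6.52 124.78] [606.33   6.83 126.08] 0.2
21.12 106.3 106.3 [-0.1 -0.4 18.9] [605.29   6.49 124.7 ] [606.34   6.82 126.  ] 0.17
21.38 100.3 100.3 [ 0.2 -0.2 18.9] [605.3    6.48 124.61] [606.33   6.82 125.93] 0.14
21.63 94.3 94.3 [-0.1 -0.5 19.2] [605.3    6.45 124.53] [606.35   6.77 125.84] 0.17
21.89 88.3 88.3 [-0.3 -0.2 19.6] [605.28   6.44 124.48] [606.35   6.75 125.78] 0.16
22.15 82.3 82.3 [-0.8 -0.3 18.8] [605.23   6.42 124.39] [606.29   6.74 125.66] 0.22
22.41 76.3 76.3 [ 0.6  0.2 18. ] [605.27   6.43 124.26] [606.33   6.73 125.58] 0.21
22.67 70.3 70.3 [-0.6 -0.4 18.8] [605.24   6.41 124.17] [606.32   6.7  125.49] 0.17
22.93 64.3 64.3 [-0.1 -0.4 18.5] [605.23   6.38 124.07] [606.35   6.65 125.43] 0.22
23.18 58.3 58.3 [-0.2  0.1 19. ] [605.22   6.39 123.98] [606.26   6.66 125.28] 0.14
23.44 52.3 52.3 [-0.3  0.3 18.5] [605.2    6.41 123.88] [606.31   6.67 125.25] 0.15
23.7 46.3 46.3 [ 0.4 -0.3 18.4] [605.23   6.39 123.78] [606.32   6.65 125.15] 0.15
23.96 40.3 40.3 [-0.6 -0.5 18.8] [605.19   6.36 123.68] [606.28   6.66 125.02] 0.19
```

Run:
```python
from turn import *
run(40.3,40.3-96,6,tz=19)
print(np.round(robot.read_q(),2))
```

```text
24.22 34.3 34.3 [-0.5 -0.6 19.3] [605.16   6.32 123.61] [606.26   6.6  124.97] 0.14
24.48 28.3 28.3 [-0.7 -0.4 18.7] [605.12   6.3  123.51] [606.27   6.58 124.91] 0.16
24.73 22.3 22.3 [-0.6 -0.4 19.1] [605.09   6.27 123.44] [606.22   6.6  124.82] 0.24
24.99 16.3 16.3 [-0.3 -0.1 19.3] [605.07   6.26 123.37] [606.19   6.52 124.74] 0.22
25.25 10.3 10.3 [-0.8  0.4 18.4] [605.02   6.29 123.26] [606.16   6.56 124.65] 0.1
25.51 4.3 4.3 [ 0.1 -1.  18.3] [605.03   6.23 123.15] [606.17   6.51 124.54] 0.14
25.77 -1.7 -1.7 [-0.4 -0.4 19. ] [605.01   6.2  123.07] [606.12   6.54 124.44] 0.15
26.02 -7.7 -7.7 [ 0.  -0.4 19.5] [605.01   6.18 123.01] [606.15   6.53 124.42] 0.19
26.28 -13.7 -13.7 [-0.3  0.7 18.7] [604.99   6.22 122.91] [606.12   6.54 124.31] 0.22
26.54 -19.7 -19.7 [-0.2 -0.2 18.8] [604.98   6.21 122.82] [606.11   6.49 124.22] 0.16
26.8 -25.7 -25.7 [ 0.2 -0.4 19.1] [604.99   6.19 122.74] [606.1    6.51 124.14] 0.19
27.06 -31.7 -31.7 [-1.   0.2 18.5] [604.93   6.2  122.64] [606.05   6.49 124.04] 0.18
27.32 -37.7 -37.7 [-0.7  1.  18.5] [604.89   6.26 122.53] [606.07   6.52 123.97] 0.1
27.57 -43.7 -43.7 [-0.3  0.  19.2] [604.87   6.26 122.46] [606.03   6.55 123.89] 0.17
27.83 -49.7 -49.7 [-0.7 -0.3 18.6] [604.83   6.24 122.36] [606.     6.57 123.79] 0.17
28.09 -55.7 -55.7 [-0.3  0.3 19.3] [604.81   6.26 122.29] [605.97   6.6  123.69] 0.17
[ 0.09  0.44 -0.27  1.85  0.15  0.88 -1.22]
```

Run:
```python
from r import *
e=robot.read_eef_pos(); p=np.load("p.npy")
robot.move_straight(np.array([p[0],p[1],.135]),rv(-55.7),max_speed=.03)
f0,m0=np.load("f0.npy");print(robot.read_ft_force()-f0)
robot.move_straight(np.array([p[0],p[1],.195]),max_speed=.12)
robot.move_ptp(np.array([.4975,.3275,.190]),rv(113))
robot.move_straight(np.array([.4975,.3275,.158]),max_speed=.1)
robot.hold(.2)
print(robot.read_time(),robot.read_eef_pos(),yaw()[0],robot.read_ft_force()-f0)
t,s=snap(5)
cv2.imwrite("pics/r5.png",np.hstack([zoom(s,365,165,60,85,6,1.8),zoom(s,247,190,36,51,10,1.8)]))
```

```text
[ 0.66970561  0.0109272  -0.45054745]
31.875 [0.49769316 0.32771405 0.15848249] 112.9961915102474 [-0.2600281  -0.55275273  0.57306583]
```

View pics/r5.png

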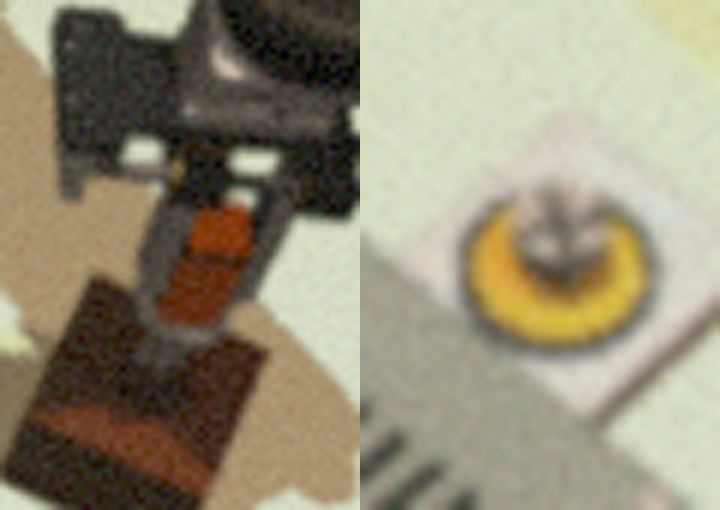

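Run:
```python
from r import *
f0,m0=np.load("f0.npy")
r=robot.move_straight(np.array([.4975,.3275,.106]),max_speed=.05,threshold=5)
print(r,robot.read_eef_pos(),robot.read_ft_force()-f0)
if not r:
    r=robot.move_straight(np.array([.4975,.3275,.094]),max_speed=.015,threshold=3)
    print(r,robot.read_eef_pos(),robot.read_ft_force()-f0,robot.read_moment()-m0,robot.read_time())
```

```text
False [0.49765099 0.32764949 0.10630892] [ 0.40823492 -0.5607874   0.60841298]
True [0.49755799 0.32748047 0.09897669] [-0.07484335 -0.84452569  9.76534974] [-0.21557316  0.1524899   0.00987674] 33.7
```

Run:
```python
from r import *
f0,m0=np.load("f0.npy")
robot.move_straight(np.array([.4975,.3275,.0992]),max_speed=.02); robot.hold(.1)
print(robot.read_ft_force()-f0,robot.read_eef_pos())
robot.gripper_open(); print(robot.read_finger_gap(),robot.read_ft_force())
robot.move_straight(np.array([.4975,.3275,.22]),rv(113),max_speed=.12)
robot.move_ptp(np.array([.40,-.42,.25]),rv(40))
print(robot.read_time(),robot.read_eef_pos())
t,s=snap(6)
cv2.imwrite("pics/f6.png",np.hstack([t["color"],s["color"]])[:,:,::-1][:, :1024]); 
cv2.imwrite("pics/f6a.png",np.vstack([np.hstack([zoom(t,85,190,78,58,5),zoom(t,210,160,78,58,5)]),np.hstack([zoom(s,355,200,78,58,5),zoom(s,230,190,78,58,5)])]))
cv2.imwrite("pics/f6s.png",s["color"][:,:,::-1])
rb=lambda i:i[...,0]-i[...,2]
print(edges(plane(t,contg(t,(85,190,70,60),rb,55),.126)))
for n,a in(("top",t),("scene",s)):
    b=load(n,0); d=cv2.absdiff(cv2.GaussianBlur(a["color"],(0,0),1.5),cv2.GaussianBlur(b["color"],(0,0),1.5)).max(-1); cv2.imwrite(f"pics/d_{n}.png",np.clip(d*4.,0,255).astype(np.uint8))
```

```text
[ 0.12724255 -0.57083036  0.24891313] [0.49741215 0.32746285 0.09900899]
0.9989104722332743 [-0.1650028  -0.54571506  0.10744953]
38.9833 [ 0.40079725 -0.41919008  0.24994047]
(array([494.3, 326. ]), array([28.1, 27.8]), 24.6, [(25.0, [506.70001220703125, 331.29998779296875]), (25.1, [481.70001220703125, 320.29998779296875]), (21.0, [488.29998779296875, 338.0]), (23.9, [501.0, 314.0])])
```

View pics/f6a.png

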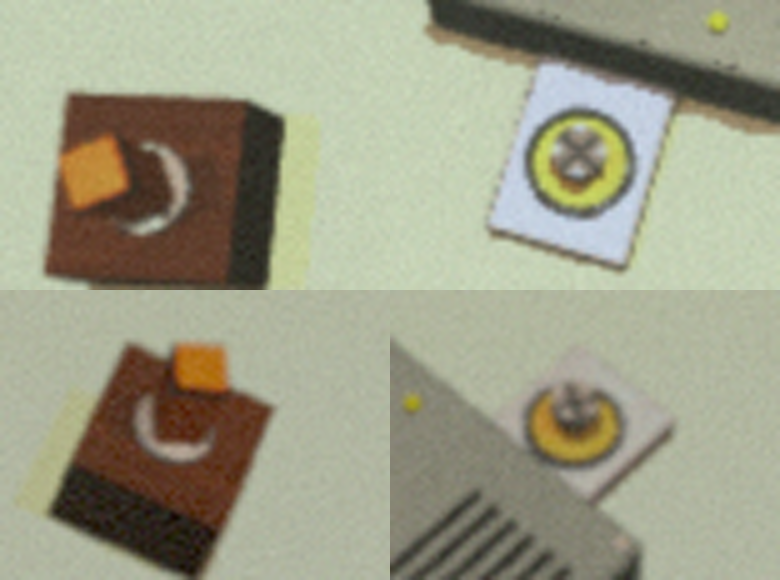

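View pics/d_top.png

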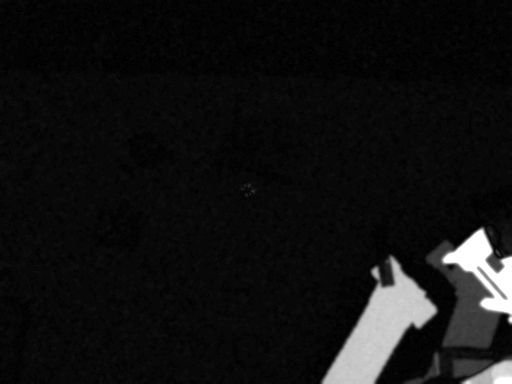

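View pics/f6s.png

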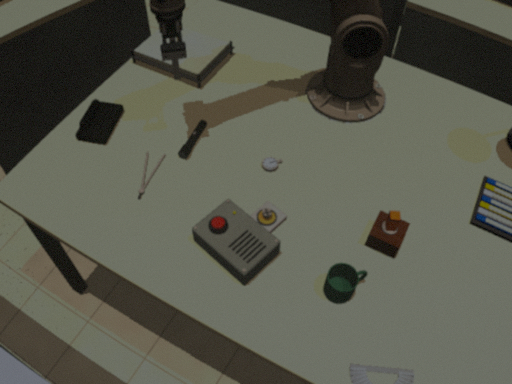

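Run:
```python
from r import *
robot.hand_in()
```

```text
the job is handed in; nothing more can be done
```

The screw has been turned clockwise by a little over half a turn, the driver is back upright in its stand, and the job is handed in. It took about 39 s of the 61 s allowed.

**How it went**
- I gripped the driver's handle on its flats and lowered it over the screw. I then used the side forces to centre the blades in the recess until those forces were near zero.
- I pushed down, then turned the driver 221° clockwise while still pushing.
- I returned the driver to its starting position and yaw in the stand, released it, and moved the arm clear.

**What the last checks showed**
- **Turning:** The turning torque stayed between 0.10 and 0.24 N m. Over the last 201° the tool sank 2.8 mm, which matches 5 mm a turn, so the screw followed the driver. The camera shows the cross recess rotated by about the expected amount.
- **Driver:** It touched down in the stand at the height where it was picked up. The pictures show it upright with its handle in the original place and yaw.
- **Other things:** Outside the arm and its shadow, the overhead before/after difference shows a change only at the screw. The red button and the loose items look unmoved.

**What fell short or disagreed**
- **Push dipped at the start:** It dropped to about 13 N during the first 10–15° of turning, below the 15 N asked for but above the 12 N slip limit. I brought it back to 19 N, and it stayed at 17–20 N after that.
- **Extra travel when pushing down:** The tool moved about 0.8 mm further than the force readings explain. I put this down to the blades settling into the grooves and give in the arm. The disc's travel was not measured directly. At the highest force read (about 20 N) it would be about 1.4 mm, below the 2 mm limit.
- **Camera mismatch:** The two cameras disagreed by up to 6 mm, so I placed the driver in the recess by feel rather than by the pictures.

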